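# Lean the straightedge in its stand

### The job

Take the steel straightedge off its rest and lean it in the upright stand: plain end down on the stand's base close behind the toe lip, so that it cannot slide out, and the end with the hanging hole up against the middle of the upright plate. Let go of it so that it stays leaning squarely by itself, and leave the oil bottle and the bearing where they are.

Things in the scene. Friction and masses are not known exactly. Their poses are not given: they have to be found in the camera images.
- straightedge: Plain steel straightedge, a flat bar 220 mm long (its x), 36 mm wide (its y), 10 mm thick (its z), about 0.45 kg, lying flat on the rest with its z up. Origin at the centre of its underside. Its +x points to the end with the hanging hole (16 mm through hole, 18 mm from that end face, which is 110 mm from the centre); the other end face, also 110 mm from the centre, is plain. Both faces are alike.
- edge_center (a point): Centre of the straightedge, half-way through its thickness (also its centre of mass, within 2 mm). At the start about 35 mm above the work surface. Axes as the straightedge.
- rest: Fixed low dark steel rest under the straightedge: a foot 100 x 30 x 6 mm and two cross bars, 12 mm along x, 30 mm along y, tops at z = 30 mm, centred at x = -42 and +42 mm. Origin at the centre of its underside, x along the straightedge (which lies centred within 10 mm lengthwise). Narrower than the straightedge: fingers can reach down both sides, and below it between the bars.
- stand: Fixed steel stand, 130 mm wide (its y, centred). Base plate with upper face at z = 10 mm, x = -75 to +101 mm. Toe lip on it: x = -75 to -65 mm, top at z = 22 mm. Upright plate: front face at x = +65 mm, 12 mm thick, top at z = 225 mm, ribs behind. Origin under the middle of the gap, on the work surface; +x points from lip to upright plate, roughly away from the robot; z up.
- toe (a point): Middle of the toe lip's inner face where it meets the base plate (stand x = -65, z = 10 mm). The clear gap from lip to upright plate is 130 mm; with its plain end against the lip the straightedge leans about 56 degrees from the horizontal.
- bottle_center (a point): Bystander: small oil bottle 34 mm in diameter, 102 mm tall, standing behind and to the left; point half-way up.
- bearing_center (a point): Bystander: ball bearing, 42 mm in diameter, 12 mm high, lying to the right of the stand; point half-way up.

How it is judged (in metres and radians):
At the end, for the whole second after the job is handed in: At rest in the stand, hole end up, 24 to 36 deg off vertical; its centre under 120 mm high, from 6 mm before to 16 mm behind the middle of the gap (so the plain end is at most about 25 mm behind the lip), within 45 mm sideways; width parallel to the plate within 0.25 rad (x of edge_center in the frame of stand between -0.006 and 0.016 m and z of edge_center in the frame of stand below 0.12 m and angle between straightedge's own x axis and vertical between 0.42 and 0.625 rad and angle between the y axis of straightedge and the y axis of stand, either way round below 0.25 rad and y of edge_center in the frame of stand between -0.045 and 0.045 m and linear speed of straightedge below 0.02 m/s and angular speed of straightedge below 0.1 rad/s); the robot touches nothing.
It fails at once if the oil bottle is pushed more than 30 mm or knocked over (distance of bottle_center from where it was at the start of the episode above 0.03 m or angle between bottle_center's own z axis and vertical above 0.5 rad).
It fails at once if the bearing is moved more than 30 mm (distance of bearing_center from where it was at the start of the episode above 0.03 m).
It also fails if it takes over 42 s, if anything falls off the work surface, if the arm or the gripper's body presses on something with over 40 N, if the wrist force passes 120 N, or if a joint passes its speed limit or range.

### The arm

A 6-joint arm with a two-finger parallel gripper is mounted at the origin on a cart in front of the work surface, level with it; the furniture and walls round the work are solid. World frame = base frame: x ahead of the robot, y to its left, z up, the work surface at z = 0. Lengths are in m, angles in degrees, forces in N, time in s.
With the tool pointing down it reaches from about 0.25 to 0.725 m from the base axis. Payload 9.7 kg.
Tool frame: the origin (TCP) lies on the centre line of the jaws, within the pads' length; the fingertips stand 19 mm ahead of it and the grasp point (between the pads) is the TCP; z points along the fingers, y is the direction in which the jaws open and shut (so a half turn about z gives the same grasp; the last joint's range is limited). The gripper opens to 85 mm and grips with 20 to 120 N. Pads are 22 mm wide; open, the fingers measure 114 mm over their backs; the gripper's body (76 mm by 85 mm) begins 54 mm behind the grasp point. The pads swing forward as they close: fully open they stand 13 mm farther back than shut.
Start: joints at [-72.021, 4.979, 10.078, 95.1, 0, 90], TCP at [0.17, -0.523, 0.25] pointing down, gripper open.
Joint ranges: [-179.16, 179.16], [-48.56, 103.87], [-65.8, 70.77], [-126.05, 130.52], [-82.76, 87.17], [-180, 180]. Speed limits (degrees/s): [127.2, 127.2, 147.25, 180, 180, 180].

### API

Orientations are given as [roll, pitch, yaw] about the fixed x, y, z axes, in that order (R = Rz(yaw) Ry(pitch) Rx(roll)).
In Python, from workcell import bot gives the robot as it stands.
- The arm moves only by the tool servo_tool, never from a script. Its argument "motion" is a list that holds one entry, the list of rows, each a list of 6 numbers: the shift along the tool's x, y, z in mm, then the turn, a rotation vector about the tool's x, y, z in rad. A call has 1 to 5 rows; each row shifts and turns the commanded pose from where the row before left it, along the tool's axes as they then stand; what a row does not reach is not made up. A row lasts 1/10 s, in which the tool goes at most 50 mm and 8.59 degrees, less where a joint would pass 70% of its speed; a pose out of reach is approached as far as the arm can. A call is refused whole if a number of a shift passes 50 or a number of a turn 0.15, either way. A call with a gripper value outside its range is refused whole. "gripper" is the finger opening in mm, from 0 to 85.4, set as the call begins (left out, the last holds). The fingers move at their own pace and stop on an object; "newtons" is the grip in N (left out, the last holds). Time passes only in rows, so rows that do not move let the fingers close. It gives the time, the measured TCP pose, the force and the opening at its end, in the units of the state.
- bot.get_obs(): the state, without advancing time (a new reading comes with each control period).
- bot.camera(name): name is "scene" or "top"; returns a dict with "color" (420x560x3 uint8, red, green, blue), "fx", "fy", "cx", "cy" (pixels), "k1" (the pictures are not rectified: a ray, as slopes to the right and down, at radius r is drawn at 1 + k1 r^2 times it, then the intrinsics apply), "R" (3x3) and "t" (3): a world point X has camera coordinates R X + t. Camera axes: x right, y down, z forward; pixel columns grow to the right and rows downward; lengths in m; the calibration is good to about 2 mm. A picture is of the moment at which its call begins. There is no depth.
- bot.job_done(): hands the job in, once; it reports no verdict.
Trained networks look in a picture, given as the dict that the camera call returned (one of the last four; its "shot" number tells which), for a name from the list of things; names that differ only in an ending like _2 or _b are one class to them, and where a whole thing is asked for, a point or a joint stands for the part that bears it (a point fixed in the world has none). Each returns a list of dicts, best first, with "confidence" (0 to 1); they miss things now and then, are a little off and sometimes report something else, mostly with a low value. They report only what shows in the picture. A call takes as long as a camera call.
- bot.look_for(picture, label): "rect" ([left, top, width, height] in pixels, round what is visible of it).
The state is a dict: "time": time; "q": joint angles; "qd": joint speeds; "joint_efforts": joint torques, N m; "ee_pos": TCP position; "tcp_rot": TCP orientation; "wrist_force": force on the tool from outside, world axes, zero at the start; "torque": the same for the moment, N m; "opening": finger opening in m.
Only numpy, scipy, OpenCV 4.12 (cv2) and the standard library are available. Lean on these libraries where they do the work, as an engineer would, in place of code of your own. Each camera call takes 0.05 s, during which the arm holds its last target.

## Working session

There is one attempt and no reset: what is moved stays moved. The work goes in short steps, Python scripts to look and compute and a tool call to move; the robot and the scene stay as the last step left them, time stands still between calls to the robot, and variables do not carry over. Pictures are saved under pics/ and viewed, and the job is handed in when it is done.

Besides the shell and the picture viewer there is one more tool, called after "Emit:" in YAML: its name, and indented under it one key for each argument. servo_tool: Moves the arm, as the interface text tells. Its arguments: {"type":"object","properties":{"motion":{"type":"array","items":{"type":"array","items":{"type":"array","items":{"type":"number"}}}},"gripper":{"type":"number"},"newtons":{"type":"number"}},"required":["motion"]}

```bash
mkdir -p pics; ls; python3 - <<'E'
from workcell import bot
import cv2,numpy as np
o=bot.get_obs();print(o)
for n in["scene","top"]:
    p=bot.camera(n);cv2.imwrite(f"pics/{n}0.png",p["color"][:,:,::-1])
    print(n,{k:(np.round(v,4).tolist() if k!="color" else 0) for k,v in p.items() if k!='color' and not isinstance(v,str)})
    for l in["straightedge","rest","stand","bottle_center","bearing_center"]:
        print(l,[(d["rect"],round(d["confidence"],2)) for d in bot.look_for(p,l)][:2])
E
```

```text
pics
{'time': 0.0, 'q': array([-7.20195696e+01,  5.01125257e+00,  1.00324227e+01,  9.50970180e+01,
       -4.92856492e-04,  8.99980193e+01]), 'qd': array([ 0.08573291,  0.06806039, -0.04186382,  0.04611559, -0.03482074,
        0.02232361]), 'joint_efforts': array([-1.13256135e-04, -5.20381165e+01,  4.64806831e+01,  1.60742638e-02,
       -3.34529989e-05, -1.52280808e-05]), 'ee_pos': array([ 0.16971757, -0.52295207,  0.24956337]), 'tcp_rot': array([-1.79924152e+02,  4.90234078e-04,  1.79824117e+01]), 'wrist_force': array([ 0.49933005, -1.03456052, -0.11853918]), 'torque': array([0.04350007, 0.01193472, 0.04007911]), 'opening': 0.08546274976785362}
scene {'fx': 530.2388, 'fy': 530.2388, 'cx': 281.7837, 'cy': 215.3749, 'k1': -0.1887, 'R': [[-0.5867, -0.8098, -0.0061], [-0.5349, 0.3932, -0.7478], [0.608, -0.4355, -0.6639]], 't': [0.5122, 0.2144, 0.7587], 'shot': 1}
straightedge [([227.0, 265.3, 141.7, 28.4], 0.69)]
rest [([266.3, 291.4, 62.7, 9.5], 0.87)]
stand [([187.8, 100.1, 116.0, 175.4], 0.72)]
bottle_center [([147.9, 194.7, 28.1, 47.3], 0.96)]
bearing_center []
top {'fx': 502.2836, 'fy': 502.2836, 'cx': 280.4267, 'cy': 209.9383, 'k1': -0.1311, 'R': [[-0.1028, -0.9947, 0.0045], [-0.9744, 0.0998, -0.2016], [0.2001, -0.0251, -0.9795]], 't': [0.2958, 0.4914, 0.808], 'shot': 2}
straightedge []
rest []
stand [([188.7, 99.0, 108.5, 146.8], 0.58)]
bottle_center [([152.7, 136.0, 32.8, 33.1], 0.77)]
bearing_center [([365.9, 195.2, 23.6, 26.6], 0.71)]
```

View pics/scene0.png

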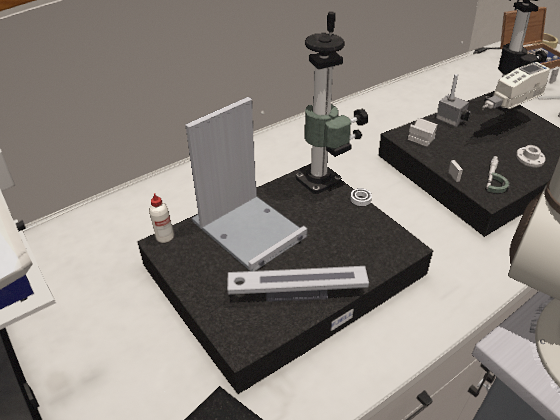

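View pics/top0.png

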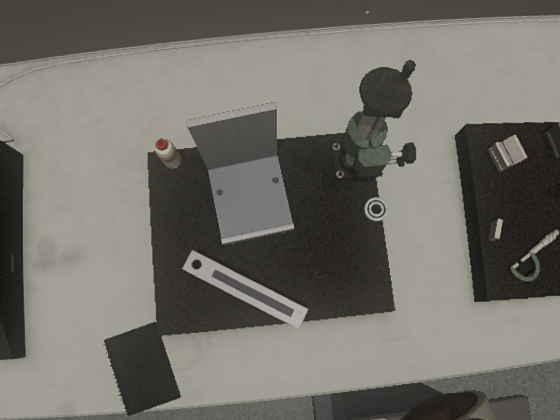

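The top view shows the straightedge at roughly (183–307, 250–327), with its hole at the left near (196,265). The stand is behind it: its lip runs about (222,240)–(293,229) and the plate top about (188,121)–(277,104). The bearing is at (375,209), the bottle at (167,152), and a comparator column stands at right-rear. I'll zoom in to get the corners.

```bash
python3 - <<'E'
import cv2
a=cv2.imread("pics/top0.png")[90:340,150:330];cv2.imwrite("pics/topz.png",cv2.resize(a,None,fx=3,fy=3,interpolation=cv2.INTER_CUBIC)[:600]);
cv2.imwrite("pics/topz2.png",cv2.resize(a[130:],None,fx=4,fy=4,interpolation=cv2.INTER_CUBIC))
cv2.imwrite("pics/topz1.png",cv2.resize(a[:160],None,fx=3.7,fy=3.7,interpolation=cv2.INTER_CUBIC))
a=cv2.imread("pics/scene0.png")[225:310,190:380]
cv2.imwrite("pics/scz2.png",cv2.resize(a,None,fx=4,fy=4,interpolation=cv2.INTER_CUBIC))
E
```

```text
(no output)
```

View pics/topz2.png

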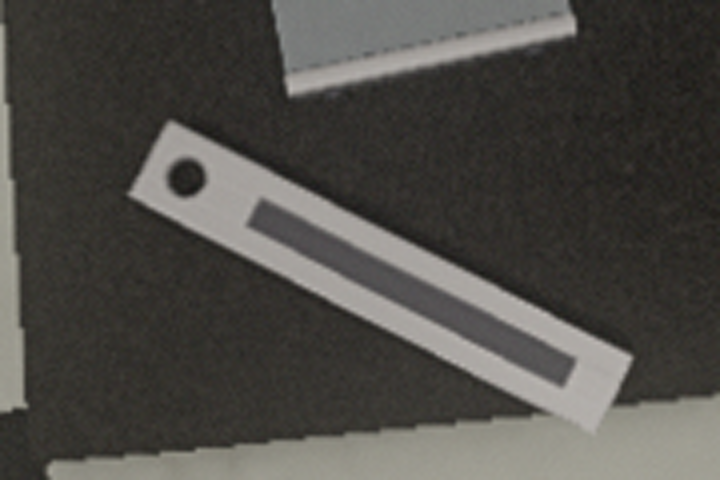

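View pics/topz1.png

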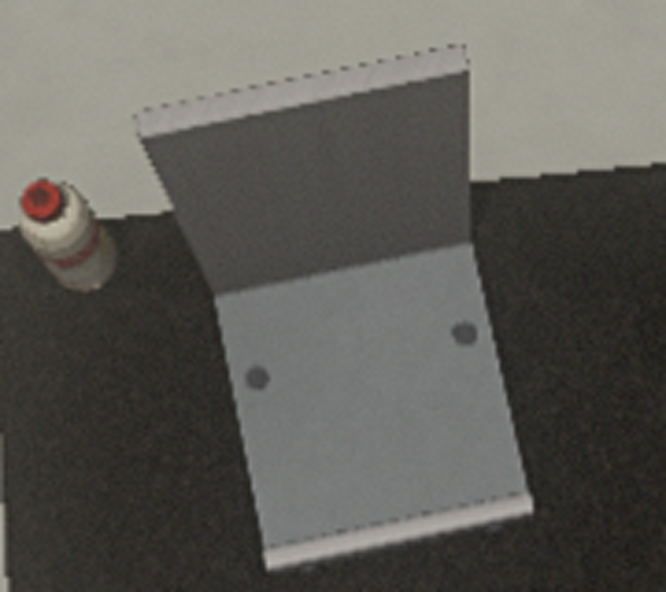

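View pics/scz2.png

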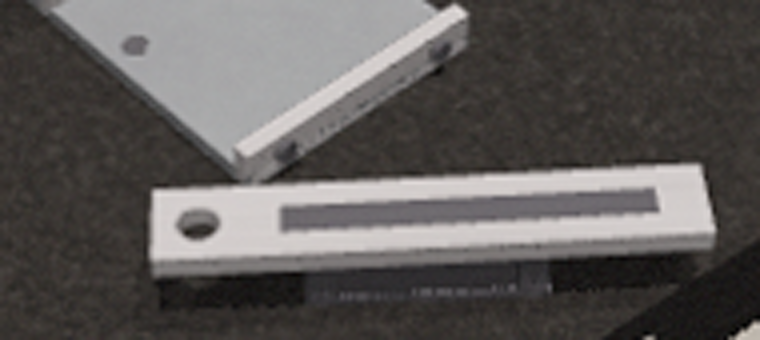

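```bash
cat > h.py <<'E'
import numpy as np, cv2
CAL={'scene':(530.2388,281.7837,215.3749,-.1887,[[-0.5867,-0.8098,-0.0061],[-0.5349,0.3932,-0.7478],[0.608,-0.4355,-0.6639]],[0.5122,0.2144,0.7587]),
'top':(502.2836,280.4267,209.9383,-.1311,[[-0.1028,-0.9947,0.0045],[-0.9744,0.0998,-0.2016],[0.2001,-0.0251,-0.9795]],[0.2958,0.4914,0.808])}
def proj(cam,X):
    f,cx,cy,k,R,t=CAL[cam];X=np.atleast_2d(X);c=X@np.array(R).T+np.array(t)
    return cv2.projectPoints(c.reshape(-1,1,3),np.zeros(3),np.zeros(3),np.array([[f,0,cx],[0,f,cy],[0,0,1.]]),np.array([k,0,0,0.]))[0].reshape(-1,2)
def ray(cam,p,z):
    f,cx,cy,k,R,t=CAL[cam];R=np.array(R);t=np.array(t)
    u=cv2.undistortPoints(np.array(p,float).reshape(-1,1,2),np.array([[f,0,cx],[0,f,cy],[0,0,1.]]),np.array([k,0,0,0.])).reshape(-1,2)
    d=np.c_[u,np.ones(len(u))]@R;o=-R.T@t
    return o+d*((z-o[2])/d[:,2])[:,None]
E
python3 - <<'E'
from h import *
from scipy.optimize import least_squares
un=lambda p,s,ox,oy:(np.array(p,float)+.5)/s-.5+[ox,oy]
bt=un([(170,120),(128,193),(597,434),(634,356),(187,177)],4,150,220)
bs=un([(151,190),(152,263),(714,235),(700,165),(197,224)],4,190,225)
B=np.array([[.11,-.018,.04],[.11,.018,.04],[-.11,.018,.04],[-.11,-.018,.04],[.092,0,.04]])
st=un([(268,570),(533,510),(527,492),(265,548),(147,137),(468,70),(217,295),(472,243)],3.7,150,90)
S=np.array([[-.075,.065,.022],[-.075,-.065,.022],[-.065,-.065,.022],[-.065,.065,.022],[.065,.065,.225],[.065,-.065,.225],[.065,.065,.01],[.065,-.065,.01]])
ss=un([(235,152),(456,6),(247,184)],4,190,225)  # lip top inner-left?, see
def T(p,P):
    c,s=np.cos(p[2]),np.sin(p[2]);return np.c_[P[:,0]*c-P[:,1]*s+p[0],P[:,0]*s+P[:,1]*c+p[1],P[:,2]]
def fit(obs,P0):
    f=lambda p:np.concatenate([(proj(c,T(p,P))-o).ravel() for c,P,o in obs])
    r=least_squares(f,P0);print(np.round(r.x[:2],4),np.degrees(r.x[2]).round(2));print(np.round(r.fun.reshape(-1,2),1).tolist());return r.x
print(ray('top',bt,.04).round(4));print(ray('scene',bs,.04).round(4));print(ray('top',st[:4],.022).round(4))
B2=B*[1,-1,1]
for b in(B,B2):
  p=ray('top',bt,.04)[:4].mean(0);
  for o in ([('top',b,bt)],[('scene',b,bs)],[('top',b,bt),('scene',b,bs)]): fit(o,[p[0],p[1],2])
  
fit([('top',S,st)],[.4,0,0])
E
```

```text
[[0.4676 0.4006 0.04  ]
 [0.4383 0.4207 0.04  ]
 [0.3188 0.2338 0.04  ]
 [0.3491 0.215  0.04  ]
 [0.4426 0.3951 0.04  ]]
[[0.4692 0.3996 0.04  ]
 [0.4364 0.4194 0.04  ]
 [0.3183 0.2347 0.04  ]
 [0.3494 0.2137 0.04  ]
 [0.4431 0.3944 0.04  ]]
[[0.4754 0.3505 0.022 ]
 [0.4912 0.2234 0.022 ]
 [0.5001 0.2253 0.022 ]
 [0.4859 0.3511 0.022 ]]
[0.3934 0.3175] 57.44
[[0.0, -0.1], [0.5, 0.5], [-0.4, -0.1], [-0.1, -0.1], [0.0, -0.2]]
[0.3933 0.3169] 57.31
[[0.4, 0.5], [-0.3, -0.5], [0.1, -0.3], [-0.3, 0.4], [0.1, 0.0]]
[0.3933 0.3172] 57.38
[[0.3, -0.1], [0.7, 0.4], [-0.3, 0.0], [0.1, -0.0], [0.2, -0.2], [0.2, 0.7], [-0.4, -0.3], [-0.1, -0.3], [-0.4, 0.4], [-0.1, 0.2]]
[0.3935 0.3175] 57.48
[[-10.0, 18.7], [10.5, -18.4], [9.2, -19.8], [-9.6, 19.3], [0.0, -0.2]]
[0.394  0.3164] 57.18
[[-0.0, 17.2], [0.1, -18.2], [-3.8, -17.4], [3.5, 16.9], [0.1, -0.5]]
[0.3937 0.317 ] 57.35
[[-9.7, 18.4], [10.9, -18.6], [9.4, -19.7], [-9.4, 19.3], [0.4, -0.4], [-0.2, 17.7], [-0.1, -17.8], [-4.0, -17.3], [3.4, 17.0], [-0.1, -0.0]]
[0.5578 0.2949] 6.28
[[-0.5, -0.4], [0.8, 0.4], [1.2, -0.3], [-0.8, -0.0], [-2.1, 0.2], [1.4, -0.1], [-0.3, 0.2], [0.5, -0.2]]
```

Emit:
servo_tool:
  motion:
    - [[20,-32,0,0,0,0],[23,-36,0,0,0,0],[23,-36,0,0,0,0]]
  gripper: 60
  newtons: 70

```text
time: 0.9
ee_pos: [0.2004, -0.4026, 0.2499]
tcp_rot: [-180.0, -0.0, 17.9]
wrist_force: [-0.3, 0.4, 1.4]
opening: 0.06
```

```bash
cat > s.py <<'E'
from scipy.spatial.transform import Rotation as Ro
import numpy as np
np.set_printoptions(suppress=True,precision=3)
def cur():
    from workcell import bot
    o=bot.get_obs();R=Ro.from_euler('xyz',o['tcp_rot'],degrees=True);print('t',round(o['time'],2),'pos',o['ee_pos'],'rpy',o['tcp_rot'].round(2),'q',o['q'].round(1),'F',o['wrist_force'].round(1),'op',round(o['opening'],4));return o['ee_pos'],R
def plan(tp,tR,n):
    p,R=cur();rv=(R.inv()*tR).as_rotvec()
    print('tool shift mm',R.inv().apply(np.array(tp)-p)*1000,'rotvec',rv,'deg',np.degrees(np.linalg.norm(rv)))
    # rows interpolating both (rotation per row constant rv/n, straight line)
    step=(np.array(tp)-p)/n*1000; d=rv/n; A=R
    for i in range(n):
        print('  row',np.round(A.inv().apply(step),1),np.round(d,4)); A=A*Ro.from_rotvec(d)
def down(az): # tool x az, z down
    return Ro.from_euler('xyz',[180,0,az],degrees=True)
SP=np.array([.5578,.2949]);SY=np.radians(6.5)
def stand2w(x,y,z):
    c,s=np.cos(SY),np.sin(SY);return np.array([SP[0]+x*c-y*s,SP[1]+x*s+y*c,z])
def lean(th,sgn=1): # th deg off vertical; tool x=sgn*bar x(up)
    t=np.radians(th);c,s=np.cos(SY),np.sin(SY)
    f=np.array([c,s,0]);u=f*np.sin(t)+[0,0,np.cos(t)];z=f*np.cos(t)-np.array([0,0,np.sin(t)])
    x=sgn*u;return Ro.from_matrix(np.c_[x,np.cross(z,x),z])
E
python3 -c "
from s import *
plan([.393,.317,.2],down(57.4),15)"
```

```text
t 0.9 pos [ 0.2   -0.403  0.25 ] rpy [-179.97   -0.     17.92] q [-63.5  -8.6  -3.2  95.4   0.   98.5] F [-0.3  0.4  1.4] op 0.06
tool shift mm [ 404.687 -625.379   50.219] rotvec [-0.    -0.    -0.689] deg 39.475014066986894
  row [ 27.  -41.7   3.3] [-0.    -0.    -0.046]
  row [ 28.9 -40.4   3.3] [-0.    -0.    -0.046]
  row [ 30.7 -39.    3.3] [-0.    -0.    -0.046]
  row [ 32.5 -37.6   3.3] [-0.    -0.    -0.046]
  row [ 34.1 -36.1   3.3] [-0.    -0.    -0.046]
  row [ 35.8 -34.5   3.3] [-0.    -0.    -0.046]
  row [ 37.3 -32.8   3.3] [-0.    -0.    -0.046]
  row [ 38.8 -31.    3.3] [-0.    -0.    -0.046]
  row [ 40.2 -29.2   3.3] [-0.    -0.    -0.046]
  row [ 41.5 -27.3   3.3] [-0.    -0.    -0.046]
  row [ 42.7 -25.4   3.3] [-0.    -0.    -0.046]
  row [ 43.8 -23.4   3.3] [-0.    -0.    -0.046]
  row [ 44.8 -21.4   3.3] [-0.    -0.    -0.046]
  row [ 45.8 -19.3   3.3] [-0.    -0.    -0.046]
  row [ 46.6 -17.2   3.3] [-0.    -0.    -0.046]
```

```bash
cat >> s.py <<'E'
def plan2(tp,rz,n):
    p,R=cur();step=(np.array(tp)-p)/n*1000;A=R;d=[0,0,rz/n]
    for i in range(n):
        print('  ',np.round(A.inv().apply(step)).astype(int).tolist(),round(rz/n,3)); A=A*Ro.from_rotvec(d)
E
python3 -c "
from s import *
plan2([.393,.317,.15],-np.radians(219.48),27)"
```

```text
t 0.9 pos [ 0.2   -0.403  0.25 ] rpy [-179.97   -0.     17.92] q [-63.5  -8.6  -3.2  95.4   0.   98.5] F [-0.3  0.4  1.4] op 0.06
   [15, -23, 4] -0.142
   [18, -21, 4] -0.142
   [21, -18, 4] -0.142
   [23, -15, 4] -0.142
   [25, -11, 4] -0.142
   [26, -8, 4] -0.142
   [27, -4, 4] -0.142
   [28, 0, 4] -0.142
   [27, 4, 4] -0.142
   [27, 8, 4] -0.142
   [25, 11, 4] -0.142
   [23, 15, 4] -0.142
   [21, 18, 4] -0.142
   [18, 21, 4] -0.142
   [15, 23, 4] -0.142
   [12, 25, 4] -0.142
   [8, 26, 4] -0.142
   [4, 27, 4] -0.142
   [0, 28, 4] -0.142
   [-4, 27, 4] -0.142
   [-7, 27, 4] -0.142
   [-11, 25, 4] -0.142
   [-15, 23, 4] -0.142
   [-18, 21, 4] -0.142
   [-21, 18, 4] -0.142
   [-23, 15, 4] -0.142
   [-25, 12, 4] -0.142
```

Emit:
servo_tool:
  motion:
    - [[15,-23,4,0,0,-0.142],[18,-21,4,0,0,-0.142],[21,-18,4,0,0,-0.142],[23,-15,4,0,0,-0.142],[25,-11,4,0,0,-0.142]]

```text
time: 1.4
ee_pos: [0.2361, -0.2699, 0.2303]
tcp_rot: [180.0, 0.0, 59.0]
wrist_force: [-0.0, -0.2, -0.6]
opening: 0.0597
```

Emit:
servo_tool:
  motion:
    - [[26,-8,4,0,0,-0.142],[27,-4,4,0,0,-0.142],[28,0,4,0,0,-0.142],[27,4,4,0,0,-0.142],[27,8,4,0,0,-0.142]]

```text
time: 1.9
ee_pos: [0.2717, -0.1367, 0.2103]
tcp_rot: [180.0, 0.0, 99.7]
wrist_force: [0.5, 0.5, 0.5]
opening: 0.0601
```

Emit:
servo_tool:
  motion:
    - [[25,11,4,0,0,-0.142],[23,15,4,0,0,-0.142],[21,18,4,0,0,-0.142],[18,21,4,0,0,-0.142],[15,23,4,0,0,-0.142]]

```text
time: 2.4
ee_pos: [0.3077, -0.0038, 0.1904]
tcp_rot: [180.0, 0.0, 140.4]
wrist_force: [1.3, -0.4, 1.1]
opening: 0.0599
```

```bash
python3 -c "
from s import *
plan2([.393,.317,.15],-np.radians(219.48)+.142*15,12)"
```

```text
t 2.4 pos [ 0.308 -0.004  0.19 ] rpy [179.97   0.04 140.36] q [ -0.7 -29.6 -25.2  94.3  -0.   38.9] F [ 1.3 -0.4  1.1] op 0.0599
   [12, 25, 3] -0.142
   [8, 27, 3] -0.142
   [4, 27, 3] -0.142
   [0, 28, 3] -0.142
   [-4, 27, 3] -0.142
   [-8, 27, 3] -0.142
   [-11, 25, 3] -0.142
   [-15, 23, 3] -0.142
   [-18, 21, 3] -0.142
   [-21, 18, 3] -0.142
   [-23, 15, 3] -0.142
   [-25, 12, 3] -0.142
```

Emit:
servo_tool:
  motion:
    - [[12,25,3,0,0,-0.142],[8,27,3,0,0,-0.142],[4,27,3,0,0,-0.142],[0,28,3,0,0,-0.142],[-4,27,3,0,0,-0.142]]

```text
time: 2.9
ee_pos: [0.3442, 0.1299, 0.1753]
tcp_rot: [180.0, 0.0, -178.9]
wrist_force: [0.0, -0.1, -0.1]
opening: 0.0599
```

Emit:
servo_tool:
  motion:
    - [[-8,27,3,0,0,-0.142],[-11,25,3,0,0,-0.142],[-15,23,3,0,0,-0.142],[-18,21,3,0,0,-0.142],[-21,18,3,0,0,-0.142]]

```text
time: 3.4
ee_pos: [0.3816, 0.2629, 0.1602]
tcp_rot: [-180.0, 0.0, -138.3]
wrist_force: [-0.7, 0.5, -0.2]
opening: 0.0598
```

Emit:
servo_tool:
  motion:
    - [[-23,15,3,0,0,-0.142],[-25,12,3,0,0,-0.142],[0,0,0,0,0,0]]

```text
time: 3.7
ee_pos: [0.3961, 0.3172, 0.1533]
tcp_rot: [180.0, -0.0, -122.0]
wrist_force: [-0.5, -0.7, 0.7]
opening: 0.0604
```

```bash
python3 -c "
from s import *
plan([.393,.317,.034],down(237.4),1)"
```

```text
t 3.7 pos [0.396 0.317 0.153] rpy [ 179.97   -0.02 -121.99] q [ 38.7  -1.7  -7.4  84.3   0.  -19.3] F [-0.5 -0.7  0.7] op 0.0604
tool shift mm [  1.759   2.514 119.338] rotvec [ 0.001 -0.     0.011] deg 0.6068448724159838
  row [  1.8   2.5 119.3] [ 0.001 -0.     0.011]
```

Emit:
servo_tool:
  motion:
    - [[2,2.5,30,0,0,0.011],[0,0,35,0,0,0],[0,0,25,0,0,0],[0,0,17,0,0,0],[0,0,11,0,0,0]]

```text
time: 4.2
ee_pos: [0.3921, 0.3138, 0.035]
tcp_rot: [180.0, -0.1, -123.1]
wrist_force: [-0.5, 0.1, 1.1]
opening: 0.0599
```

```bash
python3 - <<'E'
from s import *
from workcell import bot
import cv2
cur();p=bot.camera("scene");cv2.imwrite("pics/s1.png",cv2.resize(p["color"][200:340,180:400,::-1],None,fx=3.5,fy=3.5))
E
```

```text
t 4.2 pos [0.392 0.314 0.035] rpy [ 179.98   -0.09 -123.07] q [ 38.7   0.1 -18.9  71.1  -0.  -18.3] F [-0.5  0.1  1.1] op 0.0599
```

View pics/s1.png

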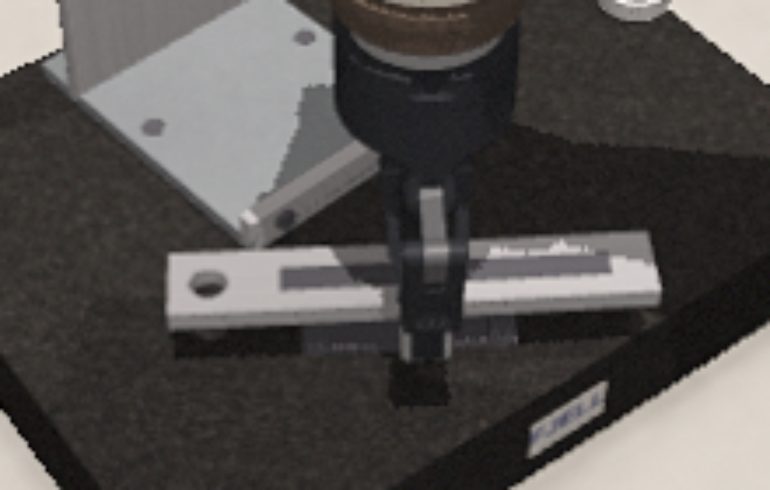

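The fingers (about (425,280) in the crop) straddle the bar near its middle, with the hole end at left. Small correction, then close.

Emit:
servo_tool:
  motion:
    - [[-3.5,0.5,1,0,0,-0.008],[0,0,0,0,0,0]]

```text
time: 4.45
ee_pos: [0.3949, 0.3184, 0.0363]
tcp_rot: [-180.0, 0.1, -122.5]
wrist_force: [-0.2, -0.0, 0.1]
opening: 0.0601
```

Emit:
servo_tool:
  motion:
    - [[0,0,0,0,0,0],[0,0,0,0,0,0],[0,0,0,0,0,0],[0,0,0,0,0,0],[0,0,0,0,0,0]]
  gripper: 20
  newtons: 80

```text
time: 4.95
ee_pos: [0.3947, 0.3182, 0.0365]
tcp_rot: [-180.0, 0.1, -122.5]
wrist_force: [-1.2, -0.8, 6.3]
opening: 0.0342
```

Emit:
servo_tool:
  motion:
    - [[0,0,-4,0,0,0],[0,0,-12,0,0,0],[0,0,-20,0,0,0],[0,0,-25,0,0,0],[0,0,-25,0,0,0]]

```text
time: 5.45
ee_pos: [0.3939, 0.3176, 0.1226]
tcp_rot: [180.0, -0.0, -122.5]
wrist_force: [0.2, 0.8, -4.0]
opening: 0.0341
```

```bash
python3 - <<'E'
from s import *
from workcell import bot
import cv2
cur();p=bot.camera("scene");cv2.imwrite("pics/s2.png",p["color"][:,:,::-1])
E
```

```text
t 5.45 pos [0.394 0.318 0.123] rpy [ 179.99   -0.03 -122.52] q [ 38.9  -1.6 -10.8  80.9   0.  -18.6] F [ 0.2  0.8 -4. ] op 0.0341
```

View pics/s2.png

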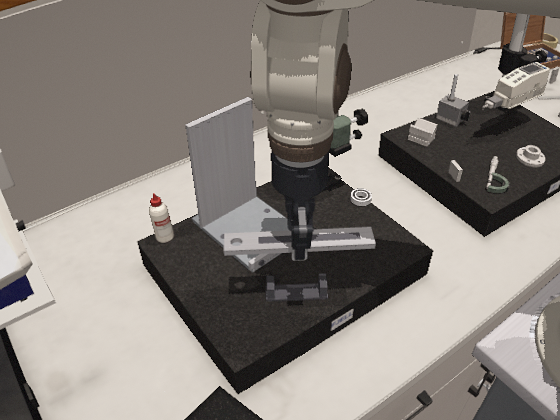

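```bash
cat >> s.py <<'E'
def bar2tcp(c,R): # desired bar centre -> tcp
    return np.array(c)-R.apply([.0016,0,.0015])
def sim(tp,tR,n,zfirst=0):
    p,R=cur();rv=(R.inv()*tR).as_rotvec();print('deg',np.degrees(np.linalg.norm(rv)),rv)
    step=(np.array(tp)-p)/n*1000; d=rv/n; A=R;P=p*1000
    for i in range(n):
        print('  ',np.round(A.inv().apply(step)).astype(int).tolist(),np.round(d,3).tolist(),'hole',(P+A.apply([-110,0,0])).round(),'plain',(P+A.apply([110,0,0])).round()); A=A*Ro.from_rotvec(d);P=P+step
E
python3 -c "
from s import *
from h import ray
print('bottle',ray('top',[[172,160]],0.02), 'base',ray('scene',[[163,240]],0.0))
R=lean(31,-1)
print(stand2w(-.015,0,.22),R.as_matrix())
sim(bar2tcp(stand2w(-.015,0,.22),R),R,12)"
```

```text
bottle [[0.637 0.43  0.02 ]] base [[0.638 0.437 0.   ]]
[0.543 0.293 0.22 ] [[-0.512 -0.113  0.852]
 [-0.058  0.994  0.097]
 [-0.857  0.    -0.515]]
t 5.5 pos [0.395 0.319 0.127] rpy [-179.9     0.28 -122.52] q [ 38.9  -1.7 -10.4  81.   -0.  -18.6] F [0.3 0.5 1.6] op 0.0342
deg 76.20233194863403 [ 0.457 -0.953  0.807]
   [-5, -11, -8] [0.038, -0.079, 0.067] hole [454. 411. 128.] plain [336. 226. 127.]
   [-6, -11, -7] [0.038, -0.079, 0.067] hole [472. 405. 144.] plain [343. 228. 126.]
   [-7, -11, -6] [0.038, -0.079, 0.067] hole [489. 398. 161.] plain [350. 231. 125.]
   [-9, -11, -5] [0.038, -0.079, 0.067] hole [505. 390. 178.] plain [359. 235. 123.]
   [-10, -10, -4] [0.038, -0.079, 0.067] hole [520. 381. 195.] plain [368. 239. 122.]
   [-11, -10, -3] [0.038, -0.079, 0.067] hole [534. 372. 212.] plain [379. 244. 121.]
   [-11, -9, -1] [0.038, -0.079, 0.067] hole [547. 362. 229.] plain [391. 250. 121.]
   [-12, -8, 0] [0.038, -0.079, 0.067] hole [558. 352. 245.] plain [404. 256. 120.]
   [-13, -8, 1] [0.038, -0.079, 0.067] hole [568. 342. 260.] plain [419. 262. 121.]
   [-13, -7, 2] [0.038, -0.079, 0.067] hole [577. 331. 276.] plain [434. 268. 121.]
   [-13, -6, 4] [0.038, -0.079, 0.067] hole [586. 321. 290.] plain [450. 274. 123.]
   [-13, -5, 5] [0.038, -0.079, 0.067] hole [593. 310. 304.] plain [468. 281. 125.]
```

Emit:
servo_tool:
  motion:
    - [[-5,-11,-8,0.038,-0.079,0.067],[-6,-11,-7,0.038,-0.079,0.067],[-7,-11,-6,0.038,-0.079,0.067],[-9,-11,-5,0.038,-0.079,0.067]]

```text
time: 5.9
ee_pos: [0.4427, 0.3095, 0.1532]
tcp_rot: [-173.6, 19.2, -137.1]
wrist_force: [0.2, -0.9, -3.8]
opening: 0.0343
```

Emit:
servo_tool:
  motion:
    - [[-10,-10,-4,0.038,-0.079,0.067],[-11,-10,-3,0.038,-0.079,0.067],[-11,-9,-1,0.038,-0.079,0.067],[-12,-8,0,0.038,-0.079,0.067]]

```text
time: 6.3
ee_pos: [0.4913, 0.3018, 0.1843]
tcp_rot: [-172.1, 39.2, -151.9]
wrist_force: [-0.0, -0.3, -4.1]
opening: 0.0342
```

```bash
python3 -c "
from s import *
R=lean(31,-1)
sim(bar2tcp(stand2w(-.015,0,.22),R),R,5)"
```

```text
t 6.3 pos [0.491 0.302 0.184] rpy [-172.1    39.16 -151.91] q [ 38.  -27.2 -34.6  45.  -14.1   7.9] F [-0.  -0.3 -4.1] op 0.0342
deg 25.6461531603013 [ 0.15  -0.323  0.27 ]
   [-11, -6, 0] [0.03, -0.065, 0.054] hole [567. 342. 254.] plain [416. 262. 115.]
   [-11, -6, 1] [0.03, -0.065, 0.054] hole [574. 334. 267.] plain [429. 267. 116.]
   [-12, -5, 2] [0.03, -0.065, 0.054] hole [581. 325. 280.] plain [442. 272. 119.]
   [-12, -4, 3] [0.03, -0.065, 0.054] hole [588. 316. 293.] plain [456. 277. 121.]
   [-12, -4, 4] [0.03, -0.065, 0.054] hole [594. 308. 305.] plain [471. 282. 124.]
```

Emit:
servo_tool:
  motion:
    - [[-11,-6,0,0.03,-0.065,0.054],[-11,-6,1,0.03,-0.065,0.054],[-12,-5,2,0.03,-0.065,0.054],[-12,-4,3,0.03,-0.065,0.054],[-12,-4,4,0.03,-0.065,0.054]]

```text
time: 6.8
ee_pos: [0.5425, 0.2937, 0.222]
tcp_rot: [-179.9, 59.0, -173.4]
wrist_force: [-0.6, 0.2, -3.6]
opening: 0.0345
```

```bash
python3 - <<'E'
from s import *
from workcell import bot
import cv2
R=lean(31,-1)
plan(bar2tcp(stand2w(-.001,0,.16),R),R,1)
for n in("scene","top"):
    p=bot.camera(n);cv2.imwrite(f"pics/{n}3.png",p["color"][:,:,::-1])
E
```

```text
t 6.8 pos [0.542 0.294 0.222] rpy [-179.94   59.02 -173.36] q [ 40.3 -31.2 -43.6  23.4 -28.4  18.9] F [-0.6  0.2 -3.6] op 0.0345
tool shift mm [44.176 -0.513 42.714] rotvec [0.001 0.    0.001] deg 0.09831474157146862
  row [44.2 -0.5 42.7] [0.001 0.    0.001]
```

View pics/scene3.png

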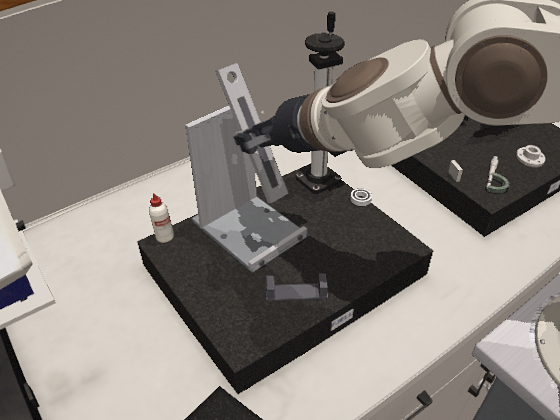

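View pics/top3.png

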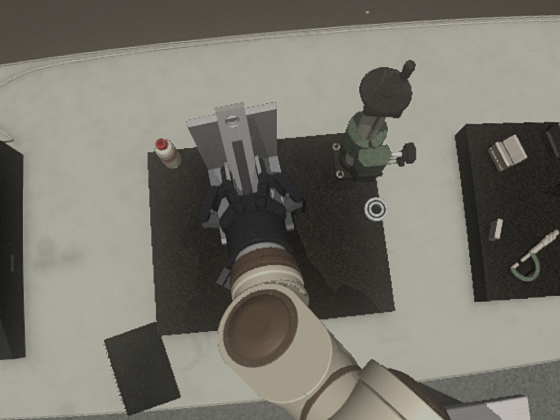

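The bar is held hole end up, leaning in front of the plate (hole at (232,76) scene, (233,121) top), and the bystanders haven't moved. Descend partway, then check against projected corners.

Emit:
servo_tool:
  motion:
    - [[9,0,9,0,0,0],[9,0,9,0,0,0],[9,0,9,0,0,0],[9,0,8,0,0,0],[8,0,8,0,0,0]]

```text
time: 7.4
ee_pos: [0.5564, 0.2956, 0.1611]
tcp_rot: [-179.7, 58.8, -172.9]
wrist_force: [-0.1, 0.9, -4.0]
opening: 0.0343
```

Emit:
servo_tool:
  motion:
    - [[0,0,0,0,0,0]]

```text
time: 7.5
ee_pos: [0.5561, 0.2952, 0.1596]
tcp_rot: [-179.6, 58.7, -172.9]
wrist_force: [-0.4, 0.5, -4.0]
opening: 0.0347
```

```bash
python3 - <<'E'
from s import *
from h import *
from workcell import bot
import cv2
pos,R=cur()
c=pos+R.apply([.0016,0,.0015])
L=np.array([[-.11,.018,-.005],[-.11,-.018,-.005],[.11,-.018,-.005],[.11,.018,-.005],[-.092,0,-.005]])
X=c+R.apply(L)
print('bar centre stand', )
d=c[:2]-SP;print(d@[np.cos(SY),np.sin(SY)],d@[-np.sin(SY),np.cos(SY)],c[2])
lip=np.array([stand2w(-.065,.065,.022),stand2w(-.065,-.065,.022),stand2w(.065,.065,.225),stand2w(.065,-.065,.225),stand2w(.065,.065,.01),stand2w(.065,-.065,.01)])
for n in("scene","top"):
    p=bot.camera(n);im=p["color"][:,:,::-1].copy()
    a=cv2.resize(im,None,fx=4,fy=4,interpolation=cv2.INTER_CUBIC)
    for pts,col in((X,(0,0,255)),(lip,(0,255,0))):
        for u in proj(n,pts): cv2.circle(a,tuple(int(v) for v in (u+.5)*4-.5),4,col,1)
    a=a[240:1100,600:1300]if n=="scene" else a[380:1000,700:1240]
    cv2.imwrite(f"pics/{n}4.png",cv2.resize(a,None,fx=.69,fy=.69,interpolation=cv2.INTER_AREA) if n=="scene" else cv2.resize(a,None,fx=.95,fy=.95))
E
```

```text
t 7.5 pos [0.556 0.295 0.16 ] rpy [-179.57   58.7  -172.88] q [ 39.2 -26.6 -47.7  14.7 -27.4  18.1] F [-0.4  0.5 -4. ] op 0.0347
bar centre stand
-0.0012273709794860196 0.00044879870097172645 0.15741777539401197
```

View pics/scene4.png

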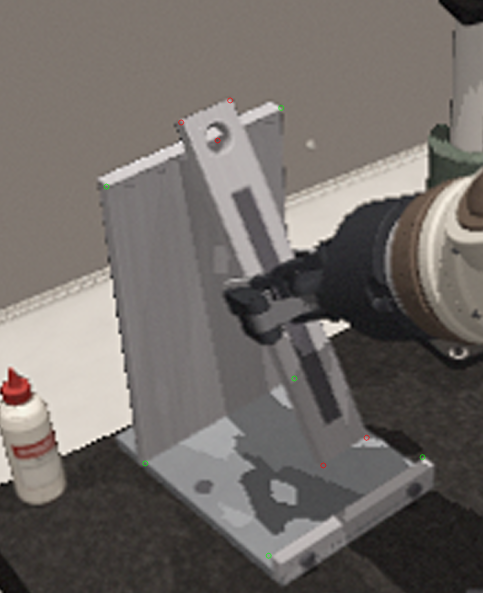

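View pics/top4.png

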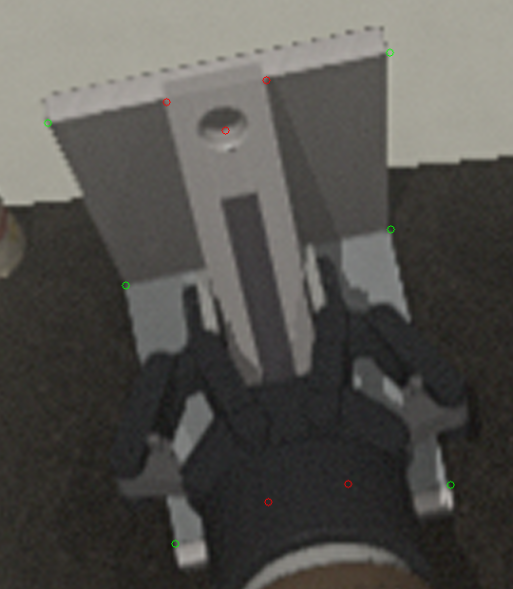

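Projected corners match the bar and stand within about 2 mm. Lower towards the base.

Emit:
servo_tool:
  motion:
    - [[8,0,5,0,0,0],[8,0,6,0,0,0],[8,0,5,0,0,0],[7,0,5,0,0,0],[5,0,3,0,0,0]]

```text
time: 8.1
ee_pos: [0.5585, 0.2956, 0.1176]
tcp_rot: [-179.8, 58.9, -173.1]
wrist_force: [0.1, -0.5, -3.4]
opening: 0.0344
```

Emit:
servo_tool:
  motion:
    - [[0,0,0,0,0,0]]

```text
time: 8.2
ee_pos: [0.5583, 0.2955, 0.1174]
tcp_rot: [-179.7, 58.8, -173.1]
wrist_force: [-0.1, 0.9, -3.3]
opening: 0.0343
```

```bash
cat > chk.py <<'E'
from s import *
from h import *
from workcell import bot
import cv2,sys
pos,R=cur()
c=pos+R.apply([.0016,0,.0015])
X=c+R.apply(np.array([[-.11,.018,-.005],[-.11,-.018,-.005],[.11,-.018,-.005],[.11,.018,-.005]]))
d=c[:2]-SP;print('bar in stand',d@[np.cos(SY),np.sin(SY)],d@[-np.sin(SY),np.cos(SY)],c[2])
im=bot.camera("scene")["color"][:,:,::-1]
a=cv2.resize(im[80:280,160:330],None,fx=3,fy=3,interpolation=cv2.INTER_CUBIC)
cv2.imwrite(f"pics/{sys.argv[1]}.png",a)
E
python3 chk.py s5
```

```text
t 8.2 pos [0.558 0.296 0.117] rpy [-179.72   58.84 -173.05] q [ 39.  -23.4 -50.8   8.3 -27.3  18. ] F [-0.1  0.9 -3.3] op 0.0343
bar in stand 0.0010109171524959693 0.0005452850812578594 0.1152727010259158
```

View pics/s5.png

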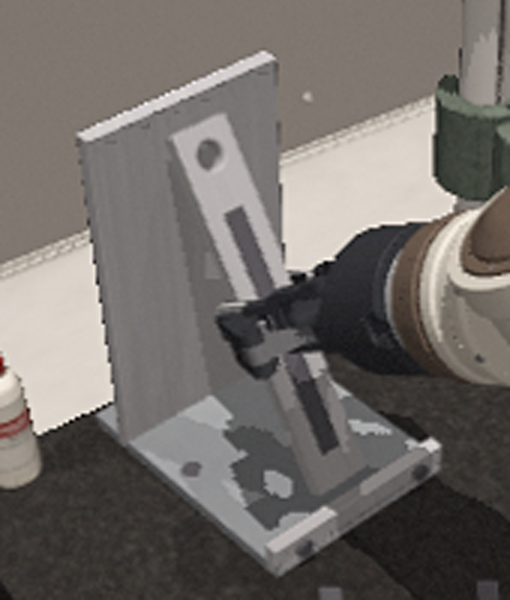

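The bar's foot (about (330,480) in the crop) is above the base, inside the lip. Lower until contact.

Emit:
servo_tool:
  motion:
    - [[2.5,0,1.5,0,0,0],[2,0,1.2,0,0,0],[1,0,0.6,0,0,0],[0,0,0,0,0,0]]

```text
time: 8.65
ee_pos: [0.5587, 0.2958, 0.1127]
tcp_rot: [-179.8, 58.9, -173.2]
wrist_force: [0.4, -0.7, -4.0]
opening: 0.0343
```

Emit:
servo_tool:
  motion:
    - [[0.8,0,0.5,0,0,0],[0,0,0,0,0,0]]

```text
time: 8.85
ee_pos: [0.5588, 0.2958, 0.1119]
tcp_rot: [-179.8, 59.0, -173.2]
wrist_force: [0.2, -1.2, -3.2]
opening: 0.0342
```

Emit:
servo_tool:
  motion:
    - [[0.8,0,0.5,0,0,0],[0,0,0,0,0,0]]

```text
time: 9.05
ee_pos: [0.5587, 0.2958, 0.1108]
tcp_rot: [-179.8, 58.9, -173.2]
wrist_force: [-0.2, -0.1, -3.6]
opening: 0.034
```

Emit:
servo_tool:
  motion:
    - [[0.8,0,0.5,0,0,0],[0,0,0,0,0,0]]

```text
time: 9.25
ee_pos: [0.5587, 0.2958, 0.1098]
tcp_rot: [-179.8, 58.9, -173.2]
wrist_force: [0.7, 0.6, -3.5]
opening: 0.0342
```

Emit:
servo_tool:
  motion:
    - [[0.8,0,0.5,0,0,0],[0,0,0,0,0,0]]

```text
time: 9.45
ee_pos: [0.5587, 0.2958, 0.1089]
tcp_rot: [-179.8, 58.9, -173.2]
wrist_force: [-0.1, -0.0, -4.2]
opening: 0.0341
```

Emit:
servo_tool:
  motion:
    - [[0.5,0,0.3,0,0,0],[0,0,0,0,0,0]]

```text
time: 9.65
ee_pos: [0.5589, 0.2959, 0.1086]
tcp_rot: [-179.9, 59.0, -173.2]
wrist_force: [-0.6, 0.5, -3.7]
opening: 0.0344
```

Emit:
servo_tool:
  motion:
    - [[0.5,0,0.3,0,0,0],[0,0,0,0,0,0]]

```text
time: 9.85
ee_pos: [0.559, 0.2959, 0.1084]
tcp_rot: [-179.9, 59.0, -173.2]
wrist_force: [0.9, -0.3, -0.4]
opening: 0.0347
```

Emit:
servo_tool:
  motion:
    - [[0.5,0,0.3,0,0,0],[0,0,0,0,0,0]]

```text
time: 10.05
ee_pos: [0.5592, 0.2959, 0.1082]
tcp_rot: [-179.9, 59.0, -173.3]
wrist_force: [1.4, -1.4, 1.0]
opening: 0.0346
```

Emit:
servo_tool:
  motion:
    - [[0.5,0,0.3,0,0,0],[0,0,0,0,0,0]]

```text
time: 10.25
ee_pos: [0.5593, 0.296, 0.108]
tcp_rot: [-179.9, 59.1, -173.3]
wrist_force: [3.5, -2.4, 4.6]
opening: 0.0342
```

```bash
python3 chk.py s6
```

```text
t 10.25 pos [0.559 0.296 0.108] rpy [-179.94   59.07 -173.28] q [ 39.  -22.5 -51.5   6.4 -27.3  18. ] F [ 3.5 -2.4  4.6] op 0.0342
bar in stand 0.0021225459074116675 0.0009365643443495441 0.10586768208868404
```

View pics/s6.png

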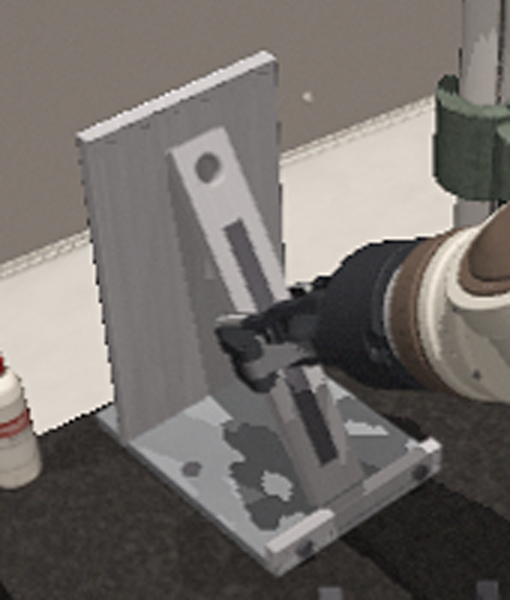

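The foot rests just behind the lip at about (335,490) and the hole end is just clear of the plate. Release.

Emit:
servo_tool:
  motion:
    - [[0,0,0,0,0,0],[0,0,0,0,0,0],[0,0,0,0,0,0],[0,0,0,0,0,0],[0,0,0,0,0,0]]
  gripper: 62

```text
time: 10.8
ee_pos: [0.5587, 0.2958, 0.1065]
tcp_rot: [-179.8, 58.9, -173.1]
wrist_force: [0.1, 0.2, -0.1]
opening: 0.0618
```

```bash
python3 chk.py s7
```

```text
t 10.8 pos [0.559 0.296 0.106] rpy [-179.83   58.93 -173.15] q [ 39.  -22.5 -51.6   6.4 -27.3  18. ] F [ 0.1  0.2 -0.1] op 0.0618
bar in stand 0.0014222851298381352 0.0008368250212933982 0.10433788107647507
```

View pics/s7.png

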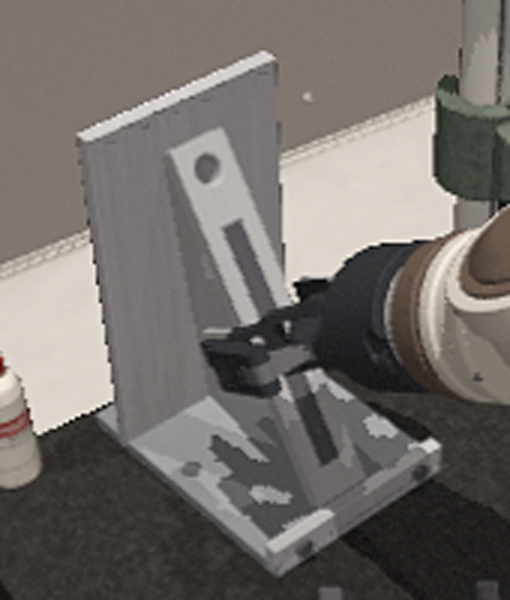

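The bar stays leaning and the fingers are clear on both sides. Retreat straight back.

Emit:
servo_tool:
  motion:
    - [[0,0,-8,0,0,0],[0,0,-15,0,0,0],[0,0,-20,0,0,0],[0,0,-25,0,0,0],[0,0,-25,0,0,0]]

```text
time: 11.35
ee_pos: [0.4786, 0.2861, 0.1551]
tcp_rot: [-179.8, 58.9, -173.2]
wrist_force: [-0.5, 0.7, 0.6]
opening: 0.0621
```

Emit:
servo_tool:
  motion:
    - [[0,0,-25,0,0,0],[0,0,-20,0,0,0],[0,0,-10,0,0,0],[0,0,0,0,0,0],[0,0,0,0,0,0]]

```text
time: 11.85
ee_pos: [0.4328, 0.2813, 0.1833]
tcp_rot: [-179.9, 59.0, -173.2]
wrist_force: [-0.2, -0.8, -0.8]
opening: 0.062
```

```bash
python3 - <<'E'
from s import *
from workcell import bot
import cv2
cur()
for n in("scene","top"):
    p=bot.camera(n);im=p["color"][:,:,::-1]
    cv2.imwrite(f"pics/{n}8.png",im)
    for l in["bottle_center","bearing_center"]:print(n,l,[(d["rect"],round(d["confidence"],2)) for d in bot.look_for(p,l)][:1])
    a=im[80:280,140:340] if n=="scene" else im[90:260,150:310]
    cv2.imwrite(f"pics/{n}8z.png",cv2.resize(a,None,fx=3,fy=3,interpolation=cv2.INTER_CUBIC))
E
```

```text
t 11.85 pos [0.433 0.281 0.183] rpy [-179.92   58.99 -173.19] q [ 51.  -45.8 -54.2  31.7 -36.8  26.6] F [-0.2 -0.8 -0.8] op 0.062
scene bottle_center [([148.4, 195.8, 26.3, 44.4], 0.71)]
scene bearing_center [([214.7, 123.5, 65.3, 124.3], 0.48)]
top bottle_center [([153.9, 135.9, 29.1, 35.9], 0.61)]
top bearing_center [([366.2, 196.3, 20.5, 23.8], 0.89)]
```

View pics/scene8z.png

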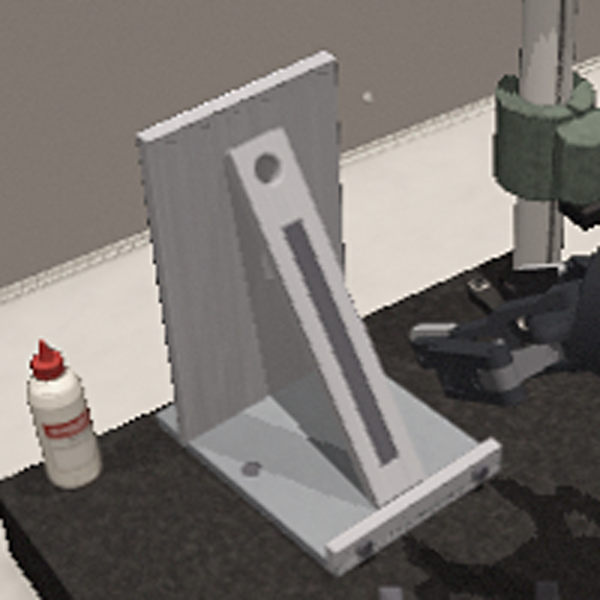

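View pics/top8.png

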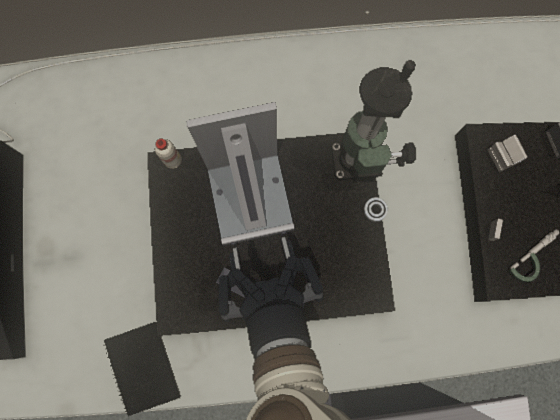

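The bar leans by itself at mid-plate (hole at (237,139) in the top view, foot right behind the lip), with the gripper clear. Bottle and bearing look unmoved. I'll fit the pose before handing in.

```bash
python3 - <<'E'
from s import *
from h import *
from scipy.optimize import least_squares
obs=(np.array([(230,152),(283,127),(267,168),(424,486),(379,508)])+.5)/3-.5+[140,80]
L=np.array([[.11,.018,.005],[.11,-.018,.005],[.092,0,.005],[-.11,-.018,.005],[-.11,.018,.005]])
hole_top=np.array([[237,139.5]])
def X(p):
    th,yaw,x,y,z=p;f=np.array([np.cos(SY+yaw),np.sin(SY+yaw),0]);u=f*np.sin(th)+[0,0,np.cos(th)];n=-f*np.cos(th)+[0,0,np.sin(th)]
    return stand2w(x,y,z)+L@np.array([u,np.cross(n,u),n])
r=least_squares(lambda p:np.r_[(proj('scene',X(p))-obs).ravel(),(proj('top',X(p)[2:3])-hole_top).ravel()],[.55,0,0,0,.105])
print(r.x,r.fun.round(1))
E
```

```text
[ 0.581 -0.043 -0.001  0.003  0.109] [-0.1 -0.4  0.1  0.2  0.7  0.5  0.5 -1.1 -0.6  1.  -0.5 -0.4]
```

```bash
python3 -c "
from workcell import bot
bot.job_done();o=bot.get_obs();print(o['time'],o['wrist_force'])"
```

```text
the job is handed in; nothing more can be done
the job is handed in; nothing more can be done
```

The straightedge now leans by itself in the stand, plain end just behind the toe lip and hole end up against the middle of the plate. I handed the job in at about 12 s.

I gripped it at mid-length, lifted it off the rest and turned it hole end up. I lowered it behind the lip until the wrist force showed contact of about 8 N, then released it and backed straight off.

**Last pose fit from the pictures:**

| Quantity | Fitted | Allowed |
|---|---|---|
| Lean off vertical | 0.58 rad (33°) | 0.42 to 0.625 rad |
| Centre, front to back | −1 mm | −6 to +16 mm |
| Centre, sideways | +3 mm | ±45 mm |
| Centre height | 109 mm | under 120 mm |
| Twist against the plate | 0.04 rad | under 0.25 rad |

- **Height check:** the fitted height is about 4 to 5 mm more than a bar resting on the base and plate should give. I put this down to measurement error, because corner residuals reached about 1 pixel.
- **Robot clear:** the gripper was clear of everything and the wrist force was near zero.
- **Bystanders:** the bottle was found within 1 to 2 pixels of its starting place in both views. The bearing was too in the top view. In the scene view the detector reported the straightedge as the bearing, at low confidence, so I disregarded that.
- **Not checked:** I took no timed second look to confirm it was at rest after backing off, and handing in returned no verdict.

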